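# Shut and lock the pellet dispenser's gate past its spring catch

### The job

The feed gate of the rabbit pellet dispenser was left open: with the fingertips press the long red spring-loaded catch bar all the way down and, keeping it down all the while, push the yellow gate arm away along the bar past the steel tooth. Then lift off so that the bar springs fully back up and its tooth stands behind the arm and locks the gate shut. Only press and push, without forcing the gate: grip and lift nothing, and leave the bowl, brush, chew ball and lidded box where they are.

Things in the scene. Friction and masses are not known exactly. Their poses are not given: they have to be found in the camera images.
- dispenser: Pellet dispenser, screwed to the shelf. Origin: mechanism centre at shelf level; x is the way the gate is pushed shut, z up. Base plate 20 mm high, x -135..135, y -175..105 mm. White hopper, green lid, 208 mm high, x -77..97, y -167..-33; its spout reaches x -122. Rail at y -15..15, end blocks 50 mm high. Only the gate arm lies over the catch bar.
- catch_bar (a point): Centre of the pressing lane on top of the red catch bar (moves with it; axes as the dispenser). Flat bar, 170 mm long along x (85 each way), top 45 mm above the shelf when up; free lane 60 mm wide (30 each way in y). Sinks straight without tipping wherever pressed; fingertips may slide along it while it is down.
- catch_tooth (a point): Middle of the top of the steel tooth, 12 mm above the bar, on the bar's hopper-side edge beside the lane; 14 mm along x, 15 mm along y. It is +42 mm in x, -38.5 mm in y from catch_bar. With the bar up it blocks the gate arm; it must sink 7 mm to clear it (the bar goes down 15 mm).
- gate_face (a point): Middle of the face to push (towards dispenser -x) of the yellow gate arm, over the lane's middle line, 61 mm above the shelf. The arm crosses the whole lane, 14 mm thick along x, 22 mm high: underside 5 mm above the raised bar, top 72 mm above the shelf. It joins a yellow carriage on the rail and slides only along dispenser x, with about 2 N of friction.
- catch (a joint): How far the catch bar is pressed down, m: 0 up, 0.015 fully down. Spring: about 3.5 N to start, about 8 N fully down; springs back up by itself.
- gate (a joint): How far the gate has slid towards shut (dispenser's +x), m: range 0..0.085; starts at 0..0.022 (open). The arm meets the raised tooth at 0.036, is over the tooth from 0.036 to 0.064, and beyond 0.064 is clear past it so that the bar can spring up and lock it. End stop at 0.085.
- bowl: Stainless steel bowl, 120 mm across, 45 mm high, loose. Origin: centre of its underside. Leave it.
- brush: Blue plastic brush lying on its bristles, 173 mm long along its x, 34 mm wide, 28 mm high, loose. Origin at shelf level, middle. Leave it.
- chew_ball: Round wicker chew ball, 76 mm across, slightly flat underneath, loose. Origin: centre of its underside. Leave it.
- lid_box: Blue plastic box with white hinged lid, shut, 116 x 91 mm, 72 mm high, loose. Origin: centre of its underside. Leave it.

How it is judged:
By the outcome, as a careful person would: the job done as asked, in the order asked, and still so for the second after the job is handed in, with the robot touching nothing.
It also fails if it takes over 35 s, if anything falls off the work surface, if the arm or the gripper's body presses on something with over 40 N, if the wrist force passes 120 N, or if a joint passes its speed limit or range.

### The arm

A 6-joint arm with a two-finger parallel gripper is mounted at the origin on the work surface. World frame = base frame: x ahead of the robot, y to its left, z up, the work surface at z = 0. Lengths are in m, angles in degrees, forces in N, time in s.
With the tool pointing down it reaches from about 0.3 to 0.875 m from the base axis. Payload 4.2 kg.
Tool frame: the origin (TCP) lies at the very end of the fingers, on their centre line; the grasp point (between the pads) lies 19 mm behind it; x points along the fingers, z is the direction in which the jaws open and shut, and the axes are right-handed (so a half turn about x gives the same grasp; the last joint's range is limited). The gripper opens to 85 mm and grips with 20 to 120 N. Pads are 22 mm wide; open, the fingers measure 114 mm over their backs; the gripper's body (76 mm by 85 mm) begins 54 mm behind the grasp point. The pads swing forward as they close: fully open they stand 13 mm farther back than shut.
Start: joints at [-70.417, 18.312, 89.639, -0, 72.044, -1.146], TCP at [0.204, -0.538, 0.231] pointing down, gripper open.
Joint ranges: [-177.97, 177.97], [-48.28, 115.42], [12.27, 149.76], [-77.06, 257.06], [2.81, 150.46], [-146.56, 146.56]. Speed limits (degrees/s): [147.25, 147.25, 180, 180, 180, 180].

### API

Orientations are given as a 3x3 rotation matrix whose columns are the frame's x, y, z axes.
In Python, from cell import arm gives the robot as it stands. The module is installed in compiled form; this text tells all that it offers.
- The arm moves only by the tool apply_moves, never from a script. Its argument "series" is a list of rows, each a list of 7 numbers: the shift along the tool's x, y, z scaled (see below), then the turn, a rotation vector about the tool's x, y, z scaled (see below), then the closure in counts, from 0 (fully open) to 255 (shut). In form: [[x, y, z, wx, wy, wz, hand], ...]. A call has 1 to 20 rows; each row shifts and turns the commanded pose from where the row before left it, along the tool's axes as they then stand; what a row does not reach is not made up. The controller multiplies each number of a shift by 0.4 m and each number of a turn by 45 degrees. A row lasts 1/12 s, in which the tool goes at most 41.7 mm and 7.16 degrees, less where a joint would pass 70% of its speed; a pose out of reach is approached as far as the arm can. A call with a number of a shift or a turn outside -1 to 1 is refused whole. A call with a gripper value outside its range is refused whole. The fingers move at their own pace and stop on an object; the grip force is fixed at half the most. Time passes only in rows, so rows that do not move let the fingers close. It gives the time, the measured TCP pose, the force and the opening at its end, in the units of the state.
- arm.observe(): the state, without advancing time (a new reading comes with each control period).
- arm.capture(name): name is "side" or "top" or "wrist"; returns the picture (420x560x3 uint8, blue, green, red); there is no depth.
- arm.camera_params(name): a dict with "mtx" (3x3 intrinsics, pixels), "extrinsics" (4x4, takes a point from camera to world coordinates). Camera axes: x right, y up, looking along -z (the intrinsics and any distortion apply to the point x, -y, -z); pixel columns grow to the right and rows downward; lengths in m; the calibration is good to about 2 mm. The wrist camera is an equidistant fisheye: a pixel r from the principal point sees the ray r / f radians off the axis. A picture is of the moment at which its call begins: read the wrist's pose just before it. camera_params takes no time and is no camera call; for the wrist camera it gives the pose at the moment of the call.
- arm.finish_job(): hands the job in, once; it reports no verdict.
Trained networks look in the newest picture that a camera, given by its name, has taken for a name from the list of things; names that differ only in an ending like _2 or _b are one class to them, and where a whole thing is asked for, a point or a joint stands for the part that bears it (a point fixed in the world has none). Each returns a list of dicts, best first, with "p" (0 to 1); they miss things now and then, are a little off and sometimes report something else, mostly with a low value. They report only what shows in the picture. A call takes as long as a camera call.
- arm.spot_in(camera, name): "bbox" ([left, top, right, bottom] in pixels, round what is visible of it).
- arm.trace(camera, name): "mask" (420x560 bool, what is visible of it) and "bbox" ([left, top, right, bottom] in pixels, round what is visible of it).
- arm.spot_point(camera, name): "position" ([column, row] in pixels: a listed point, or the origin of a listed thing).
The state is a dict: "clock": time; "qpos": joint angles; "qvel": joint speeds; "joint_torque": joint torques, N m; "eef_pos": TCP position; "ee_rot": TCP orientation; "force": force on the tool from outside, world axes, zero at the start; "wrist_torque": the same for the moment, N m; "width": finger opening in m.
Only numpy, scipy, OpenCV 4.12 (cv2) and the standard library are available. Lean on these libraries where they do the work, as an engineer would, in place of code of your own. Each camera call takes 0.05 s, during which the arm holds its last target. There are 200 camera calls.

## Working session

There is one attempt and no reset: what is moved stays moved. The work goes in short steps, Python scripts to look and compute and a tool call to move; the robot and the scene stay as the last step left them, time stands still between calls to the robot, and variables do not carry over. Pictures are saved under pics/ and viewed, about 8 in all and at most 12, crops included, and the job is handed in when it is done.

Besides the shell and the picture viewer there is one more tool, called after "Call:" by a JSON object that holds its "method" and its "body". apply_moves: Moves the arm, as the interface text tells. Shifts and turns lie within -1 to 1; 1 stands for 0.4 m of shift or 45 degrees of turn. Its arguments: {"type":"object","properties":{"series":{"type":"array"}},"required":["series"]}

```bash
mkdir -p pics
cat > h.py <<'E'
import numpy as np, cv2
from cell import arm
def ray(cam,px,P=None):
    P=P or arm.camera_params(cam); K=np.array(P["mtx"],float);T=np.array(P["extrinsics"])
    u=(px[0]-K[0,2])/K[0,0]; v=(px[1]-K[1,2])/K[1,1]
    if cam=="wrist":
        r=np.hypot(u,v); s=np.sin(r)/max(r,1e-9); d=np.array([u*s,-v*s,-np.cos(r)])
    else: d=np.array([u,-v,-1.])
    d=T[:3,:3]@d
    return T[:3,3],d/np.linalg.norm(d)
def atz(cam,px,z):
    o,d=ray(cam,px); return o+d*(z-o[2])/d[2]
def tri(rs):
    A=0;b=0
    for o,d in rs:
        M=np.eye(3)-np.outer(d,d);A=A+M;b=b+M@o
    return np.linalg.solve(A,b)
E
python3 - <<'E'
from h import *
np.set_printoptions(precision=4,suppress=True)
ims=[]
s=arm.observe();print(s["clock"],s["eef_pos"],s["ee_rot"],s["force"],s["width"])
for c in ("side","top"):
    im=arm.capture(c);cv2.imwrite(f"pics/{c}0.png",im)
    print(c,arm.camera_params(c).keys(),np.array(arm.camera_params(c)["extrinsics"])[:3,3])
    for n,z in (("dispenser",0),("catch_bar",.045),("catch_tooth",.057),("gate_face",.061),("bowl",0),("brush",0),("chew_ball",0),("lid_box",0)):
        for r in arm.spot_point(c,n)[:2]:
            print(n,round(r["p"],2),np.round(r["position"],1),atz(c,r["position"],z))
E
```

```text
0.0 [ 0.2034 -0.5374  0.2305] [[-0.0006  0.9353  0.3539]
 [ 0.0016  0.3539 -0.9353]
 [-1.      0.     -0.0017]] [-0.0192 -0.4493  1.003 ] 0.08545445954412584
side dict_keys(['mtx', 'extrinsics']) [0.0002 0.6801 0.6561]
dispenser 0.74 [291.3 235. ] [ 0.5407 -0.0032  0.    ]
catch_bar 0.74 [277.1 235.1] [0.5292 0.064  0.045 ]
catch_bar 0.33 [282.9 214.7] [ 0.571  -0.0089  0.045 ]
catch_tooth 0.66 [278.3 216.3] [0.5643 0.0167 0.057 ]
gate_face 0.63 [278.6 232.1] [0.5199 0.0694 0.061 ]
gate_face 0.27 [375.2 207. ] [ 0.399  -0.1539  0.061 ]
bowl 0.95 [212.3 248.7] [0.6559 0.1549 0.    ]
brush 0.88 [187.5 285.8] [0.605  0.2761 0.    ]
chew_ball 0.7 [248.8 278.9] [0.5158 0.1785 0.    ]
chew_ball 0.48 [292.1 233.8] [ 0.5422 -0.0083  0.    ]
top dict_keys(['mtx', 'extrinsics']) [0.4576 0.0345 1.2065]
dispenser 0.85 [300.9 222.2] [ 0.5342 -0.0013  0.    ]
dispenser 0.71 [226.9 230.1] [0.5141 0.1856 0.    ]
catch_bar 0.93 [274.4 225.8] [0.5225 0.0644 0.045 ]
catch_tooth 0.62 [291.3 210. ] [0.56   0.0234 0.057 ]
bowl 0.8 [241.  175.7] [0.653  0.1512 0.    ]
brush 0.59 [190.9 194. ] [0.606  0.2787 0.    ]
chew_ball 0.95 [225.7 228.5] [0.5181 0.1887 0.    ]
lid_box 0.91 [392.4 258.6] [ 0.4433 -0.2293  0.    ]
```

```bash
cd pics; python3 -c "
import cv2
a=cv2.imread('top0.png');cv2.imwrite('topc.png',cv2.resize(a[130:310,170:410],None,fx=3.3,fy=3.3,interpolation=cv2.INTER_CUBIC))
a=cv2.imread('side0.png');cv2.imwrite('sidec.png',cv2.resize(a[140:320,170:410],None,fx=3.3,fy=3.3,interpolation=cv2.INTER_CUBIC))"
```

```text
(no output)
```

View pics/topc.png

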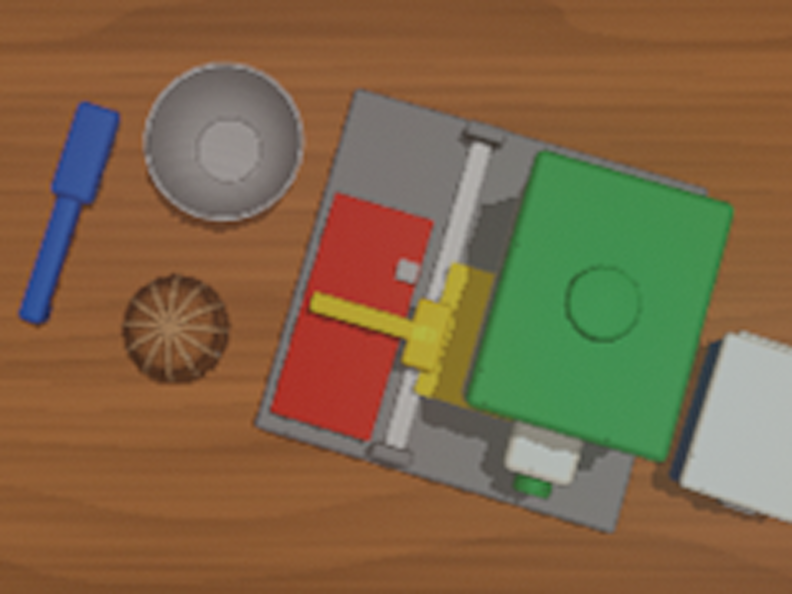

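View pics/sidec.png

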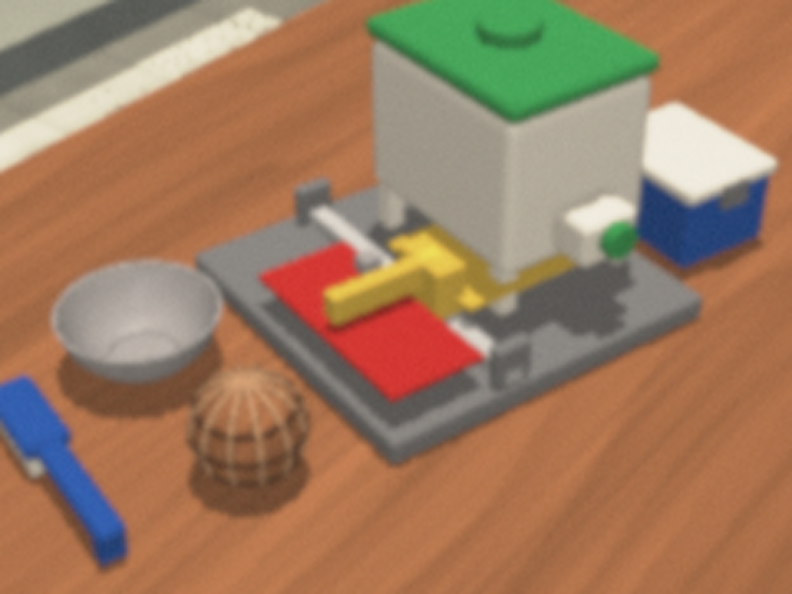

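The pictures show the dispenser with its x axis up and slightly right in the top view. The yellow arm (crop about 315,300) lies short of the tooth (405,270), and the lane below the arm is free. Next I fit the bar's pose from its red outline and the arm's near edge.

Run:
```python
from h import *
np.set_printoptions(precision=4,suppress=True)
im=cv2.imread("pics/top0.png");h=cv2.cvtColor(im,cv2.COLOR_BGR2HSV)
def comp(m):
    n,l,s,_=cv2.connectedComponentsWithStats(m.astype(np.uint8)); k=1+np.argmax(s[1:,4]);return l==k
H,S,V=[h[...,i].astype(int) for i in range(3)]
red=((H<6)|(H>174))&(S>150)&(V>100)
red[:180]=0;red[275:]=0;red[:,:240]=0;red[:,310:]=0
ys,xs=np.nonzero(red)
W=np.array([atz("top",(x,y),.045)[:2] for x,y in zip(xs,ys)],np.float32)
r=cv2.minAreaRect(W);b=cv2.boxPoints(r);print("bar rect",r,b)
i=np.argsort(b[:,0]);ax=b[i[2:]].mean(0)-b[i[:2]].mean(0);a=np.arctan2(ax[1],ax[0]);print("ang",np.degrees(a))
R=np.array([[np.cos(a),-np.sin(a)],[np.sin(a),np.cos(a)]])
q=(W-np.mean(b,0))@R;print("ext",q.min(0),q.max(0))
yel=(H>20)&(H<34)&(S>150)&(V>100);yel[:,:262]=0;yel[:,293:]=0;yel[:180]=0;yel[260:]=0
ys,xs=np.nonzero(yel)
Y=np.array([atz("top",(x,y),.072)[:2] for x,y in zip(xs,ys)])
y=(Y-np.mean(b,0))@R
print("yellow in bar frame",y.min(0),y.max(0),[ (lo,np.percentile(y[(y[:,1]>lo)&(y[:,1]<lo+.02),0],[2,98])) for lo in (-.03,-.01,.01)])
for n in("catch_bar","catch_tooth","gate_face"):
  try:
    arm.capture("top");t=arm.spot_point("top",n);arm.capture("side");s=arm.spot_point("side",n)
    p=tri([ray("top",t[0]["position"]),ray("side",s[0]["position"])]);print(n,p,(p[:2]-np.mean(b,0))@R)
  except Exception as e:print(n,e)
print(arm.observe()["clock"])
```

```text
bar rect ((0.5235131978988647, 0.06000825762748718), (0.07624010741710663, 0.16834747791290283), 73.58245849609375) [[ 0.432   0.0472]
 [ 0.5935 -0.0003]
 [ 0.615   0.0728]
 [ 0.4535  0.1204]]
ang -16.41754
ext [-0.0842 -0.0381] [0.0842 0.0381]
yellow in bar frame [-0.0216 -0.046 ] [0.0078 0.0298] [(-0.03, array([-0.0052,  0.0075])), (-0.01, array([-0.0055,  0.0073])), (0.01, array([-0.0053,  0.0071]))]
catch_bar [0.5224 0.0635 0.044 ] [-0.002   0.0031]
catch_tooth [0.5518 0.022  0.0708] [ 0.0379 -0.0285]
gate_face [0.5248 0.0693 0.0565] [-0.0014  0.0093]
1.5
```

Call:
{"method": "apply_moves", "body": {"series": [[-0.1,0,0,0,0,0,255],[-0.1,0,0,0,0,0,255]]}}

```text
clock: 1.67
eef_pos: [0.203, -0.5363, 0.3096]
ee_rot: [[-0.002, 0.935, 0.354], [0.007, 0.354, -0.935], [-1.0, 0.0, -0.007]]
force: [0.1, -1.4, 0.5]
width: 0.0639
```

Call:
{"method": "apply_moves", "body": {"series": [[0,0.068,-0.0655,0,0,0,255],[0,0.068,-0.0655,0,0,0,255],[0,0.068,-0.0655,0,0,0,255],[0,0.068,-0.0655,0,0,0,255],[0,0.068,-0.0655,0,0,0,255],[0,0.068,-0.0655,0,0,0,255],[0,0.068,-0.0655,0,0,0,255],[0,0.068,-0.0655,0,0,0,255],[0,0.068,-0.0655,0,0,0,255],[0,0.068,-0.0655,0,0,0,255],[0,0.068,-0.0655,0,0,0,255],[0,0.068,-0.0655,0,0,0,255],[0,0.068,-0.0655,0,0,0,255],[0,0.068,-0.0655,0,0,0,255],[0,0.068,-0.0655,0,0,0,255],[0,0.068,-0.0655,0,0,0,255],[0,0.068,-0.0655,0,0,0,255],[0,0.068,-0.0655,0,0,0,255]]}}

```text
clock: 3.17
eef_pos: [0.4949, 0.0785, 0.3115]
ee_rot: [[0.001, 0.935, 0.354], [-0.0, 0.354, -0.935], [-1.0, 0.0, 0.0]]
force: [1.0, 0.2, -0.2]
width: 0.0
```

Call:
{"method": "apply_moves", "body": {"series": [[0,0,0,-0.147,0,0,255],[0,0,0,-0.147,0,0,255],[0,0,0,-0.147,0,0,255],[0,0,0,-0.147,0,0,255],[0,0,0,-0.147,0,0,255],[0,0,0,-0.147,0,0,255],[0,0,0,-0.147,0,0,255],[0,0,0,-0.147,0,0,255],[0,0,0,0,0,0,255],[0,0,0,0,0,0,255]]}}

```text
clock: 4.0
eef_pos: [0.4945, 0.0766, 0.3113]
ee_rot: [[0.0, 0.284, 0.959], [-0.0, 0.959, -0.284], [-1.0, -0.0, 0.0]]
force: [0.2, -0.4, 0.1]
width: -0.0001
```

Now down to z ≈ 0.13 and a look with the wrist camera.

Call:
{"method": "apply_moves", "body": {"series": [[0.09,0,0,0,0,0,255],[0.09,0,0,0,0,0,255],[0.09,0,0,0,0,0,255],[0.09,0,0,0,0,0,255],[0.09,0,0,0,0,0,255],[0,0,0,0,0,0,255],[0,0,0,0,0,0,255]]}}

```text
clock: 4.58
eef_pos: [0.4937, 0.0765, 0.1305]
ee_rot: [[-0.004, 0.283, 0.959], [-0.001, 0.959, -0.283], [-1.0, -0.002, -0.003]]
force: [0.7, 0.5, 0.6]
width: -0.0001
```

Run:
```python
from h import *
np.set_printoptions(precision=4,suppress=True)
s=arm.observe();print(s["clock"],s["eef_pos"],s["force"])
P=arm.camera_params("wrist");im=arm.capture("wrist");cv2.imwrite("pics/w1.png",im)
print(np.array(P["extrinsics"]))
a=np.radians(-16.42);R=np.array([[np.cos(a),-np.sin(a)],[np.sin(a),np.cos(a)]]);c=np.array([.5258,.0677])
for n,z in (("catch_bar",.045),("catch_tooth",.057),("gate_face",.061)):
    for r in arm.spot_point("wrist",n)[:2]:
        p=atz("wrist",r["position"],z);print(n,round(r["p"],2),np.round(r["position"]),p,(p[:2]-c)@R)
```

```text
4.5833 [0.4937 0.0765 0.1305] [0.6691 0.4769 0.6117]
[[ 0.9591  0.2686  0.0893  0.5165]
 [-0.283   0.9124  0.2956  0.1529]
 [-0.0021 -0.3088  0.9511  0.2724]
 [ 0.      0.      0.      1.    ]]
catch_bar 0.74 [325. 210.] [0.5299 0.0677 0.045 ] [0.0039 0.0012]
catch_tooth 0.78 [375. 265.] [0.5577 0.0165 0.057 ] [ 0.0451 -0.0401]
gate_face 0.61 [322. 220.] [0.5257 0.0671 0.061 ] [ 0.0001 -0.0006]
```

View pics/w1.png

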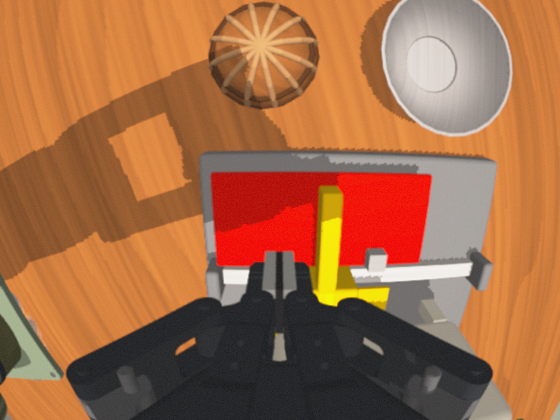

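The wrist view shows the closed fingertips (about 280,255) over the lane on the near side of the yellow arm (316–343, 190–300). The tooth (375,262) is beyond the arm, and the pose agrees within about 4 mm. Next I descend to the bar, then press.

Call:
{"method": "apply_moves", "body": {"series": [[0.05,0,0,0,0,0,255],[0.05,0,0,0,0,0,255],[0.05,0,0,0,0,0,255],[0.04,0,0,0,0,0,255],[0,0,0,0,0,0,255],[0,0,0,0,0,0,255]]}}

```text
clock: 5.28
eef_pos: [0.4953, 0.0767, 0.0563]
ee_rot: [[0.001, 0.282, 0.959], [0.0, 0.959, -0.282], [-1.0, 0.0, 0.001]]
force: [-0.3, 0.5, 0.9]
width: 0.0002
```

Call:
{"method": "apply_moves", "body": {"series": [[0.01,0,0,0,0,0,255],[0.01,0,0,0,0,0,255],[0.01,0,0,0,0,0,255],[0,0,0,0,0,0,255],[0,0,0,0,0,0,255]]}}

```text
clock: 5.7
eef_pos: [0.4954, 0.0767, 0.0439]
ee_rot: [[0.002, 0.282, 0.96], [0.0, 0.96, -0.282], [-1.0, 0.001, 0.002]]
force: [1.2, 1.3, 3.5]
width: 0.0001
```

Call:
{"method": "apply_moves", "body": {"series": [[0.01,0,0,0,0,0,255],[0.01,0,0,0,0,0,255],[0.0075,0,0,0,0,0,255],[0,0,0,0,0,0,255],[0,0,0,0,0,0,255]]}}

```text
clock: 6.12
eef_pos: [0.4955, 0.0767, 0.0329]
ee_rot: [[0.002, 0.282, 0.96], [0.0, 0.96, -0.282], [-1.0, 0.001, 0.002]]
force: [0.4, 0.6, 6.1]
width: 0.0002
```

Call:
{"method": "apply_moves", "body": {"series": [[0.004,0,0,0,0,0,255],[0.004,0,0,0,0,0,255],[0,0,0,0,0,0,255],[0,0,0,0,0,0,255]]}}

```text
clock: 6.45
eef_pos: [0.4955, 0.0767, 0.0299]
ee_rot: [[0.002, 0.282, 0.96], [0.0, 0.96, -0.282], [-1.0, 0.001, 0.002]]
force: [0.1, -0.4, 8.6]
width: -0.0001
```

Call:
{"method": "apply_moves", "body": {"series": [[0.003,0,0,0,0,0,255],[0,0,0,0,0,0,255],[0,0,0,0,0,0,255]]}}

```text
clock: 6.7
eef_pos: [0.4955, 0.0768, 0.0297]
ee_rot: [[0.003, 0.282, 0.96], [0.0, 0.96, -0.282], [-1.0, 0.001, 0.002]]
force: [-2.1, 1.2, 16.4]
width: 0.0
```

The bar is at its stop (16 N). Now I push along tool z while holding it down.

Call:
{"method": "apply_moves", "body": {"series": [[0,0,0.01,0,0,0,255],[0,0,0.01,0,0,0,255],[0,0,0.01,0,0,0,255],[0,0,0.01,0,0,0,255],[0,0,0.01,0,0,0,255],[0,0,0.01,0,0,0,255]]}}

```text
clock: 7.2
eef_pos: [0.5078, 0.0718, 0.0294]
ee_rot: [[-0.02, 0.284, 0.959], [0.003, 0.959, -0.284], [-1.0, -0.003, -0.02]]
force: [-24.9, 11.5, 38.6]
width: -0.0001
```

Call:
{"method": "apply_moves", "body": {"series": [[0,0,0.01,0,0,0,255],[0,0,0.01,0,0,0,255],[0,0,0.01,0,0,0,255],[0,0,0.01,0,0,0,255],[0,0,0.01,0,0,0,255]]}}

```text
clock: 7.62
eef_pos: [0.5267, 0.0661, 0.0295]
ee_rot: [[-0.021, 0.283, 0.959], [0.003, 0.959, -0.283], [-1.0, -0.003, -0.021]]
force: [-25.3, 10.1, 36.7]
width: -0.0005
```

Friction has raised the down force to 37 N, so I ease the press slightly while keeping the bar at its stop.

Call:
{"method": "apply_moves", "body": {"series": [[-0.0025,0,0.005,0,0,0,255],[0,0,0.005,0,0,0,255],[0,0,0.005,0,0,0,255]]}}

```text
clock: 7.87
eef_pos: [0.5361, 0.0634, 0.0298]
ee_rot: [[-0.013, 0.283, 0.959], [0.001, 0.959, -0.283], [-1.0, -0.003, -0.013]]
force: [-16.0, 3.9, 23.2]
width: 0.0002
```

Call:
{"method": "apply_moves", "body": {"series": [[-0.001,0,0.008,0,0,0,255],[0,0,0.008,0,0,0,255],[0,0,0.008,0,0,0,255],[0,0,0.008,0,0,0,255]]}}

```text
clock: 8.2
eef_pos: [0.5489, 0.0596, 0.0298]
ee_rot: [[-0.012, 0.282, 0.959], [0.001, 0.959, -0.282], [-1.0, -0.003, -0.012]]
force: [-15.2, 4.2, 18.6]
width: 0.0001
```

Run:
```python
from h import *
a=arm.capture("side")[170:290,210:370];b=arm.capture("top")[170:290,220:380]
cv2.imwrite("pics/m.png",cv2.resize(np.hstack([a,b]),None,fx=2.5,fy=2.5,interpolation=cv2.INTER_CUBIC))
s=arm.observe();print(s["eef_pos"],s["force"])
```

```text
[0.54983037 0.05939326 0.02982727] [-12.15138581   3.38184333  17.18963526]
```

View pics/m.png

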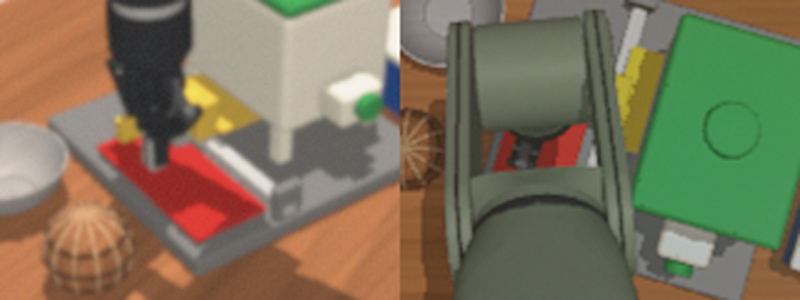

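The bar is down and the arm is moving ahead of the fingers, with the gate at about 55 mm. About 18 mm more to go.

Call:
{"method": "apply_moves", "body": {"series": [[0,0,0.008,0,0,0,255],[0,0,0.008,0,0,0,255],[0,0,0.008,0,0,0,255],[0,0,0.008,0,0,0,255],[0,0,0,0,0,0,255],[0,0,0,0,0,0,255]]}}

```text
clock: 8.8
eef_pos: [0.5622, 0.0558, 0.0298]
ee_rot: [[-0.01, 0.282, 0.959], [0.001, 0.959, -0.282], [-1.0, -0.002, -0.01]]
force: [-11.9, 2.9, 15.6]
width: -0.0004
```

Run:
```python
from h import *
s=arm.observe();print(s["eef_pos"],s["force"])
im=arm.capture("wrist");cv2.imwrite("pics/w2.png",im)
a=np.radians(-16.42);R=np.array([[np.cos(a),-np.sin(a)],[np.sin(a),np.cos(a)]]);c=np.array([.5258,.0677])
for n,z in (("catch_bar",.030),("catch_tooth",.042),("gate_face",.061)):
    for r in arm.spot_point("wrist",n)[:1]:
        p=atz("wrist",r["position"],z);print(n,round(r["p"],2),np.round(r["position"]),(p[:2]-c)@R)
```

```text
[0.56220685 0.05576717 0.0298397 ] [-11.92696476   2.94406699  15.60813483]
catch_bar 0.58 [208. 269.] [ 0.00240517 -0.00181973]
catch_tooth 0.96 [284. 339.] [ 0.04098785 -0.03698692]
gate_face 0.75 [333. 306.] [ 0.06120038 -0.00148252]
```

View pics/w2.png

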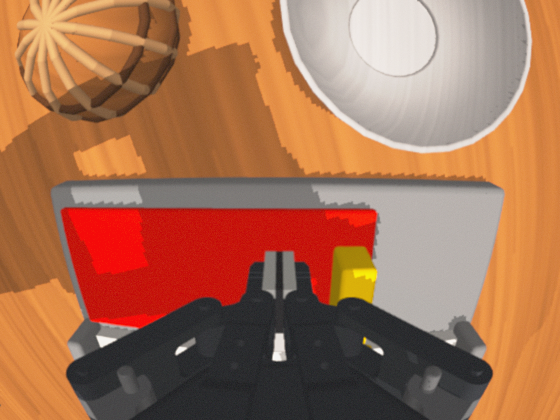

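The gate face is now about 20 mm past the tooth point (gate ≈ 0.075), and the bar is still at its stop. Next I back off slightly and lift.

Call:
{"method": "apply_moves", "body": {"series": [[0,0,-0.008,0,0,0,255],[0,0,-0.008,0,0,0,255],[0,0,-0.008,0,0,0,255],[-0.015,0,0,0,0,0,255],[-0.015,0,0,0,0,0,255],[-0.02,0,0,0,0,0,255],[-0.04,0,0,0,0,0,255],[-0.08,0,0,0,0,0,255],[-0.08,0,0,0,0,0,255],[-0.08,0,0,0,0,0,255],[-0.08,0,0,0,0,0,255],[-0.08,0,0,0,0,0,255],[0,0,0,0,0,0,255],[0,0,0,0,0,0,255]]}}

```text
clock: 10.17
eef_pos: [0.558, 0.0581, 0.2268]
ee_rot: [[0.002, 0.281, 0.96], [0.0, 0.96, -0.281], [-1.0, 0.001, 0.002]]
force: [0.8, -0.6, 0.1]
width: 0.0
```

Run:
```python
from h import *
s=arm.observe();print(s["clock"],s["eef_pos"],s["force"])
w=arm.capture("wrist");cv2.imwrite("pics/w3.png",w)
a=np.radians(-16.42);R=np.array([[np.cos(a),-np.sin(a)],[np.sin(a),np.cos(a)]]);c=np.array([.5258,.0677])
for n,z in (("catch_bar",.045),("catch_tooth",.057),("gate_face",.061)):
    for r in arm.spot_point("wrist",n)[:1]:
        p=atz("wrist",r["position"],z);print(n,round(r["p"],2),np.round(r["position"]),(p[:2]-c)@R)
b=arm.capture("side")[140:320,170:410]
b=cv2.resize(b,(400,300),interpolation=cv2.INTER_CUBIC)
cv2.imwrite("pics/f.png",np.hstack([cv2.resize(w,(400,300)),b]))
```

```text
10.1667 [0.55803042 0.0581377  0.22675163] [ 0.78895164 -0.58822841  0.1463869 ]
catch_bar 0.56 [249. 182.] [ 0.00134035 -0.00056611]
catch_tooth 0.74 [287. 222.] [ 0.03967863 -0.03899989]
gate_face 0.64 [307. 190.] [ 0.05923961 -0.00465474]
```

View pics/f.png

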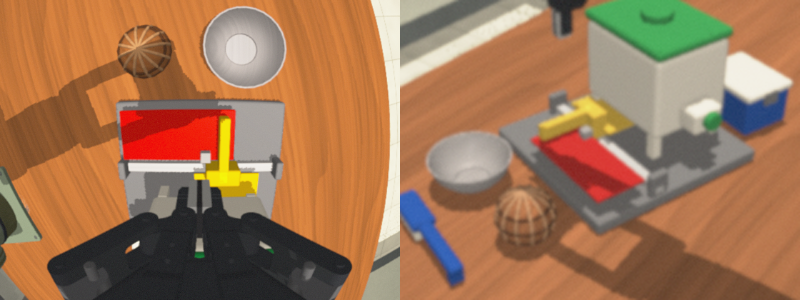

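The wrist view shows the tooth (205,157) standing behind the arm (225,150), and nothing else has moved. To confirm the bar is fully up, I compare the red edges in the side picture with the first picture.

Run:
```python
from h import *
s0=cv2.imread("pics/side0.png");s1=arm.capture("side")
def m(im):
    h=cv2.cvtColor(im,cv2.COLOR_BGR2HSV);r=((h[...,0]<5)|(h[...,0]>174))&(h[...,1]>180)&(h[...,2]>90)
    r[:200]=0;r[270:]=0;r[:,:240]=0;r[:,:].T[330:]=0
    y,x=np.nonzero(r);return x.min(),x.max(),y.max(),[ (c,r[:,c].nonzero()[0].max()) for c in (265,275,285,300)if r[:,c].any()]
print(m(s0));print(m(s1))
print("15 mm is px ~")
P=arm.camera_params("side");K=np.array(P["mtx"]);T=np.linalg.inv(P["extrinsics"])
for z in(.030,.045):
    p=T@[.45,.1,z,1];print(K[1,2]-K[1,1]*p[1]/p[2]*-1*-1*-1 if 0 else K[1,2]+K[1,1]*(-p[1])/(-p[2]))
for n in("bowl","brush","chew_ball","lid_box"):
    r=arm.spot_point("side",n);print(n,r and np.round(r[0]["position"],1))
```

```text
(np.int64(250), np.int64(314), np.int64(259), [(265, np.int64(238)), (275, np.int64(248)), (285, np.int64(257)), (300, np.int64(254))])
(np.int64(250), np.int64(314), np.int64(259), [(265, np.int64(236)), (275, np.int64(247)), (285, np.int64(257)), (300, np.int64(254))])
15 mm is px ~
261.96753362617915
256.6358431584112
bowl [213.  249.4]
brush [187.4 285.2]
chew_ball [213.6 246.7]
lid_box [374.6 210.1]
```

```bash
python3 -c "
from cell import arm
print(arm.finish_job(),arm.observe()['clock'])"
```

```text
the job is handed in; nothing more can be done
the job is handed in; nothing more can be done
```

The feed gate is shut and locked, and I handed the job in after about 10.4 s. With the gripper shut, I pressed the red bar to its stop and pushed the yellow arm past the tooth while the bar stayed down. I then backed off a few millimetres and lifted clear.

**Last checks**
- **Gate:** the wrist camera puts the gate face about 20 mm beyond the middle of the tooth, so the gate has slid about 0.074 m and needed 0.064 m.
- **Bar:** it is fully up again. Its red edges in the side view are within 2 pixels of the first picture, where a pressed bar would shift about 5. The tooth stands behind the arm.
- **Contact:** forces are near zero and the robot touches nothing.
- **Loose things:** the bowl and brush are within 1 pixel of where they were. The chew ball and box look unmoved in the pictures.

**What did not go cleanly**
- **Down force:** friction raised it to about 39 N partway through the push. I eased it to 16–23 N with the bar still at its stop.
- **What pushed the arm:** the wider part of the fingers, not the very tips, seems to have met the arm.
- **Chew ball detection:** in the last check the network marked the bowl as the chew ball, so I relied on the picture for that one.

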